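Charge the catch pan with milling balls

ROBOT

A 7-joint arm with a two-finger parallel gripper is mounted at the origin on the work surface. World frame = base frame: x ahead of the robot, y to its left, z up, the work surface at z = 0. Lengths are in m, angles in rad, forces in N, time in s.
With the tool pointing down it reaches from about 0.4 to 0.9 m from the base axis. Payload 5.5 kg.
Tool frame: the origin (TCP) lies midway between the tips of the shut fingers; the grasp point (between the pads) lies 19 mm behind it; z points along the fingers, y is the direction in which the jaws open and shut (so a half turn about z gives the same grasp; the last joint's range is limited). The gripper opens to 85 mm and grips with 20 to 120 N. Pads are 22 mm wide; open, the fingers measure 114 mm over their backs; the gripper's body (76 mm by 85 mm) begins 54 mm behind the grasp point. The pads swing forward as they close: fully open they stand 13 mm farther back than shut.
Start: joints at [-0.858, 0.501, -0.427, 1.55, 0.221, 1.138, -0.21], TCP at [0.283, 0.585, 0.231] pointing down, gripper open.
Joint ranges: [-2.88, 2.88], [-0.31, 2.03], [-1.54, 1.56], [0.2, 2.42], [-1.41, 4.55], [0.19, 2.02], [-2.57, 2.57]. Speed limits (rad/s): [2.57, 2.57, 3.14, 3.14, 3.14, 3.14, 3.14].

INTERFACE

Orientations are given as a unit quaternion [w, x, y, z].
In Python, from bench import state, read_camera, calibration, finish_job, boxes_of, regions_of gives the robot as it stands.
- The arm moves only by the tool arm_command, never from a script. Its argument "plan" is a list of rows, each a list of 6 numbers: the shift along the world's x, y, z in m, then the turn, a rotation vector about the world's x, y, z in rad. In form: [[tx, ty, tz, rx, ry, rz], ...]. A call has exactly 8 rows; each row is the pose to reach, as a shift and turn from the pose commanded when the call began; what a row does not reach only later rows make up. A row lasts 1/8 s, in which the tool goes at most 62.5 mm and 10.7 degrees, less where a joint would pass 70% of its speed; a pose out of reach is approached as far as the arm can. A call with a gripper value outside its range is refused whole. "grip" is the finger opening in m, from 0 to 0.0854, set as the call begins (left out, the last holds). The fingers move at their own pace and stop on an object; the grip force is fixed at half the most. Time passes only in rows, so rows that repeat a pose let the fingers close, or fill a call up. It gives the time, the measured TCP pose, the force and the opening at its end, in the units of the state.
- state(): the state, without advancing time (a new reading comes with each control period).
- read_camera(name): name is "scene" or "top" or "wrist"; returns the picture (400x640x3 uint8, blue, green, red); there is no depth.
- calibration(name): a dict with "camera_matrix" (3x3 intrinsics, pixels), "extrinsics" (4x4, takes a point from world to camera coordinates); the wrist camera has in their place "T_tool_cam" (4x4, takes a point from camera to tool coordinates, whose origin is the TCP and whose axes are the flange's). Camera axes: x right, y down, z forward; pixel columns grow to the right and rows downward; lengths in m; the calibration is good to about 2 mm. The wrist camera is an equidistant fisheye: a pixel r from the principal point sees the ray r / f radians off the axis. A picture is of the moment at which its call begins: read the wrist's pose just before it. calibration takes no time and is no camera call.
- finish_job(): hands the job in, once; it reports no verdict.
Trained networks look in the newest picture that a camera, given by its name, has taken for a name from the list of things; names that differ only in an ending like _2 or _b are one class to them, and where a whole thing is asked for, a point or a joint stands for the part that bears it (a point fixed in the world has none). Each returns a list of dicts, best first, with "confidence" (0 to 1); they miss things now and then, are a little off and sometimes report something else, mostly with a low value. They report only what shows in the picture. A call takes as long as a camera call. They do not tell look-alikes from the thing itself.
- boxes_of(camera, target): "position" ([x, y, z] in m, in world coordinates, good to about 4 mm: the middle of the surface that is visible of it).
- regions_of(camera, target): "mask" (400x640 bool, what is visible of it).
The state is a dict: "clock": time; "qpos": joint angles; "qvel": joint speeds; "joint_efforts": joint torques, N m; "position": TCP position; "ee_rot": TCP orientation; "wrist_force": force on the tool from outside, world axes, zero at the start; "torque": the same for the moment, N m; "gripper_width": finger opening in m.
Only numpy, scipy, OpenCV 4.12 (cv2) and the standard library are available. Lean on these libraries where they do the work, as an engineer would, in place of code of your own. Each camera call takes 0.05 s, during which the arm holds its last target.

TASK

Set the steel catch pan centred under the dispenser's chute and let go of it, then draw the red-handled slide gate out until you feel it come up against its sprung end stop, press it there lightly for a moment without hauling on it, and let go, so that all five balls end up in the pan. Leave the gate open, the pan standing under the chute, and the other things on the bench undisturbed.

Things in the scene. Friction and masses are not known exactly. Their poses are not given: they have to be found in the camera images.
- dispenser: Fixed ball dispenser. Origin on the bench right under its vertical chute's axis; z up; the gate is drawn to +y. Grey column and foot at +x (from 95 mm, foot 160 mm wide); sides and -x side open at bench level. Clear chute 44 mm square inside, funnel rim 126 mm square, 215 mm high. Blue gate guide: x +-36 mm, y -103 to +53 mm, underside 74 mm above the bench.
- chute_mouth (a point): Centre of the chute's open lower end, 68 mm above the bench, axes as the dispenser; the lowest thing above the pan. Five balls fall from it when the gate is drawn.
- gate_handle (a point): Grip point of the gate's red handle: upright plate 10 mm thick along the draw direction (y), 36 mm wide (x), 85 to 135 mm above the bench; the point is at its centre in x and y, 117 mm up; axes as the dispenser. With the gate shut it is 125 to 175 mm out along the dispenser's +y from the chute axis, different each time.
- guide_end (a point): Middle of the guide's outer (+y) end, 53 mm from the chute axis, 87 mm up, where the 4 mm steel blade comes out. The blade slides straight along +y against 3 N of friction and stays where it is left. From the start it travels 75 to 100 mm to its end stop, which is hidden in the guide and set differently each time: it can only be felt.
- buffer (a joint): Compression (m) of the sprung end stop in the guide. 0 until the gate meets the stop, then it moves with the gate: yields from 6 N of pull, plus 0.6 N per mm, bottoms at 14 mm. Let go, it springs back to 0 and takes the gate back with it. Pressed 1.5 mm (7 N) the gate is surely at its stop; over 10 mm (12 N) is overstrain.
- pan: Loose square steel catch pan, 80 x 80 mm, rim 50 mm above the bench, wall 3 mm, 0.15 to 0.3 kg. Origin at the centre of its underside, z up. Its grip is a black upright plate centred at x = -120 mm, y = 0: 12 mm thick along y, 28 mm wide along x, 2 to 72 mm high, joined to the pan by a bar 8 to 20 mm high. Starts on the dispenser's -y side; can be slid or lifted.
- pan_centre (a point): Centre of the pan's inner floor, 9 mm above the pan's origin, axes as the pan.
- ball0: White ceramic milling ball, diameter 16 mm, 15 g, origin at its centre; at the start in the chute, lying on the shut gate.
- ball1: White ceramic milling ball, diameter 16 mm, 15 g, origin at its centre; at the start in the chute, lying on the shut gate.
- ball2: White ceramic milling ball, diameter 16 mm, 15 g, origin at its centre; at the start in the chute, lying on the shut gate.
- ball3: White ceramic milling ball, diameter 16 mm, 15 g, origin at its centre; at the start in the chute, lying on the shut gate.
- ball4: White ceramic milling ball, diameter 16 mm, 15 g, origin at its centre; at the start in the chute, lying on the shut gate.
- yellow_rack: Bystander: yellow tube rack 75 x 190 mm with green-capped tubes, about 100 mm high; origin at the centre of its underside.
- red_rack: Bystander: empty red micro-tube rack 70 x 110 x 32 mm; origin at the centre of its underside.
- blue_cap_bottle: Bystander: clear bottle with blue cap, diameter 72 mm, 150 mm high; origin at the centre of its underside.
- white_bottle: Bystander: white wide bottle with orange band, diameter 84 mm, 160 mm high; origin at the centre of its underside.
- flask: Bystander: conical glass flask, base diameter 84 mm, 124 mm high; origin at the centre of its underside.
- dishes: Bystander: stack of three flat round dishes, diameter 90 mm, 42 mm high; origin at the centre of its underside.
- stopper_pot: Bystander: small white pot with green lid, diameter 54 mm, 55 mm high; origin at the centre of its underside.
Things that resemble listed ones, but are neither listed nor needed, are in the scene too. Leave any turquoise look-alike of the pan alone.

How it is judged:
By the outcome, as a careful person would: the job done as asked, in the order asked, and still so for the second after the job is handed in, with the robot touching nothing.
It also fails if it takes over 64 s, if anything falls off the work surface, if the arm or the gripper's body presses on something with over 40 N, if the wrist force passes 120 N, or if a joint passes its speed limit or range.

## Working session

There is one attempt and no reset: what is moved stays moved. The work goes in short steps, Python scripts to look and compute and a tool call to move; the robot and the scene stay as the last step left them, time stands still between calls to the robot, and variables do not carry over. Pictures are saved under pics/ and viewed, and the job is handed in when it is done.

Besides the shell and the picture viewer there is one more tool, called after "Request:" as name([rows], argument=value, ...), one row to a line, values as JSON. arm_command: Moves the arm, as the interface text tells. Its arguments: {"type":"object","properties":{"plan":{"type":"array","items":{"type":"array","items":{"type":"number"}}},"grip":{"type":"number"}},"required":["plan"]}

```bash
mkdir -p pics; ls; cat > h.py <<'E'
from bench import *
import numpy as np, cv2
def snap(c,n):
    im=read_camera(c); cv2.imwrite(f'pics/{n}.png',im); return im
def proj(c,P):
    k=calibration(c);K=np.array(k['camera_matrix']);E=np.array(k['extrinsics'])
    p=E@np.r_[P,1]; q=K@p[:3]; return q[:2]/q[2]
def ray(c,uv,z):
    k=calibration(c);K=np.array(k['camera_matrix']);E=np.array(k['extrinsics'])
    R=E[:3,:3];t=E[:3,3]; o=-R.T@t; d=R.T@np.linalg.inv(K)@np.r_[uv,1]
    return o+d*(z-o[2])/d[2]
E
python3 - <<'E'
from h import *
s=state();print(s)
snap('scene','s0');snap('top','t0')
for c in('scene','top'):
    print(c)
    for n in ['dispenser','gate_handle','pan','guide_end','yellow_rack','red_rack','blue_cap_bottle','white_bottle','flask','dishes','stopper_pot']:
        try: print(n,[(np.round(b['position'],3).tolist(),round(b['confidence'],2)) for b in boxes_of(c,n)][:4])
        except Exception as e: print(n,e)
E
```

```text
pics
{'clock': 0.0, 'qpos': array([-0.85780559,  0.50183832, -0.42679029,  1.55148074,  0.22078904,
        1.13829434, -0.21030304]), 'qvel': array([-0.00049492, -0.00014365,  0.00045096,  0.00136849, -0.00041005,
        0.00089388, -0.00202171]), 'joint_efforts': array([-7.72344520e-04, -5.69517195e+01, -5.81594780e+00, -2.80935842e+01,
        1.07919020e-02,  1.20062704e-02, -2.29384818e-05]), 'position': array([0.28233347, 0.58469364, 0.23025245]), 'ee_rot': array([-2.53448393e-04,  2.22978661e-01,  9.74822830e-01, -9.49664345e-04]), 'wrist_force': array([-0.48792184,  1.07152379,  0.04246083]), 'torque': array([-0.00612289, -0.00639153, -0.01529007]), 'gripper_width': 0.08507532982655643}
scene
dispenser [([0.693, 0.041, 0.153], 0.83)]
gate_handle [([0.573, 0.126, 0.084], 0.72), ([0.631, -0.447, 0.107], 0.23)]
pan [([0.407, -0.688, 0.031], 0.62), ([0.558, -0.196, 0.031], 0.59), ([0.421, -0.432, 0.078], 0.41)]
guide_end [([0.694, 0.041, 0.146], 0.97)]
yellow_rack [([0.745, -0.3, 0.049], 0.87)]
red_rack [([0.687, 0.418, 0.031], 0.96)]
blue_cap_bottle [([0.422, -0.433, 0.08], 0.98), ([0.689, 0.041, 0.147], 0.59)]
white_bottle [([0.633, -0.447, 0.105], 0.73), ([0.456, 0.254, 0.04], 0.61)]
flask [([0.537, 0.456, 0.047], 0.84)]
dishes [([0.457, 0.256, 0.038], 0.67)]
stopper_pot [([0.776, 0.25, 0.052], 0.57)]
top
dispenser [([0.613, 0.022, 0.173], 0.67), ([0.61, -0.461, 0.162], 0.48)]
gate_handle [([0.566, 0.131, 0.086], 0.55)]
pan [([0.55, -0.185, 0.005], 0.75), ([0.412, -0.683, 0.018], 0.62)]
guide_end [([0.618, 0.022, 0.178], 0.95), ([0.568, 0.132, 0.091], 0.31)]
yellow_rack [([0.719, -0.32, 0.052], 0.96)]
red_rack [([0.671, 0.415, 0.029], 0.95)]
blue_cap_bottle [([0.405, -0.435, 0.099], 0.77)]
white_bottle [([0.609, -0.462, 0.163], 0.92)]
flask []
dishes [([0.442, 0.25, 0.04], 0.97), ([0.761, 0.246, 0.061], 0.34)]
stopper_pot [([0.762, 0.245, 0.062], 0.61)]
```

View pics/s0.png

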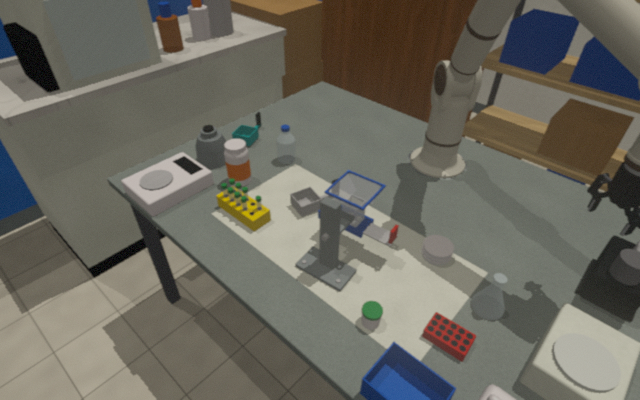

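View pics/t0.png

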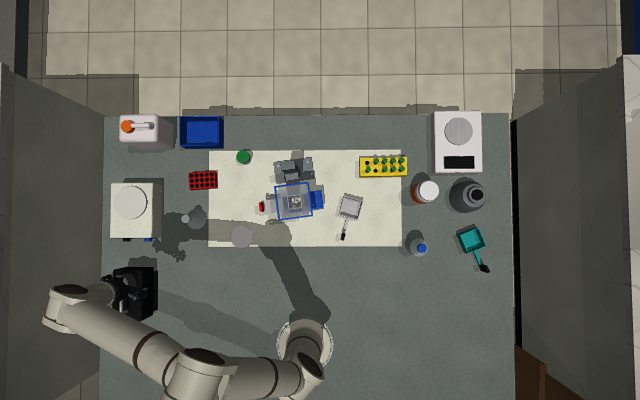

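The scene view shows the dispenser at about (340,220), with its red handle at (394,233) and the grey pan at (305,201). In the top view the chute is at (295,201), the handle at (262,206), the pan at (350,206) and its grip at (343,236). The turquoise look-alike is far right at (472,240). I'll zoom in next.

```bash
python3 - <<'E'
from h import *
im=cv2.imread('pics/t0.png')[140:255,245:375]
cv2.imwrite('pics/t0z.png',cv2.resize(im,None,fx=5,fy=5,interpolation=cv2.INTER_CUBIC))
im=cv2.imread('pics/s0.png')[160:295,280:410]
cv2.imwrite('pics/s0z.png',cv2.resize(im,None,fx=4.4,fy=4.4,interpolation=cv2.INTER_CUBIC))
for c in('top','scene'):
  print(calibration(c))
E
```

```text
{'camera_matrix': array([[388.3818267 ,   0.        , 323.60733442],
       [  0.        , 388.3818267 , 205.3351861 ],
       [  0.        ,   0.        ,   1.        ]]), 'extrinsics': array([[-0.00356387, -0.99982176, -0.01854027, -0.07843862],
       [-0.99915015,  0.00432161, -0.04099145,  0.56582241],
       [ 0.04106426,  0.01837843, -0.99898747,  1.58638273],
       [ 0.        ,  0.        ,  0.        ,  1.        ]])}
{'camera_matrix': array([[403.81820879,   0.        , 320.73393401],
       [  0.        , 403.81820879, 197.49344048],
       [  0.        ,   0.        ,   1.        ]]), 'extrinsics': array([[-0.67525817,  0.73747705,  0.01240971,  0.46285901],
       [ 0.46754107,  0.44098757, -0.76611704, -0.14247154],
       [-0.57046626, -0.51152474, -0.64258127,  1.61626897],
       [ 0.        ,  0.        ,  0.        ,  1.        ]])}
```

View pics/t0z.png

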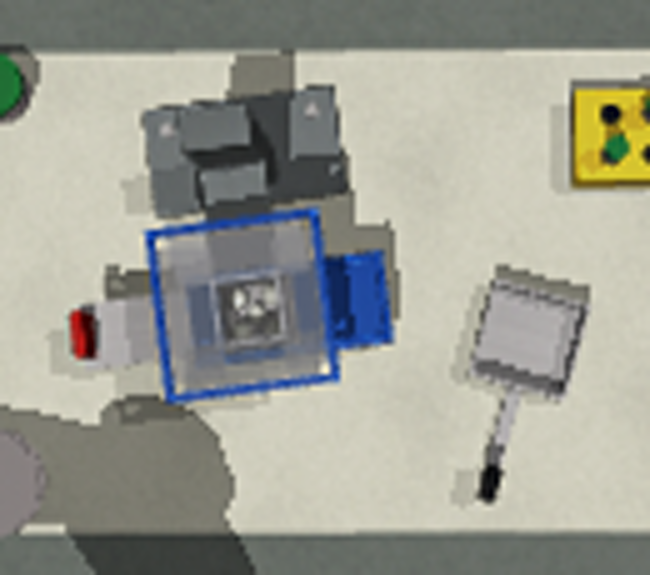

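View pics/s0z.png

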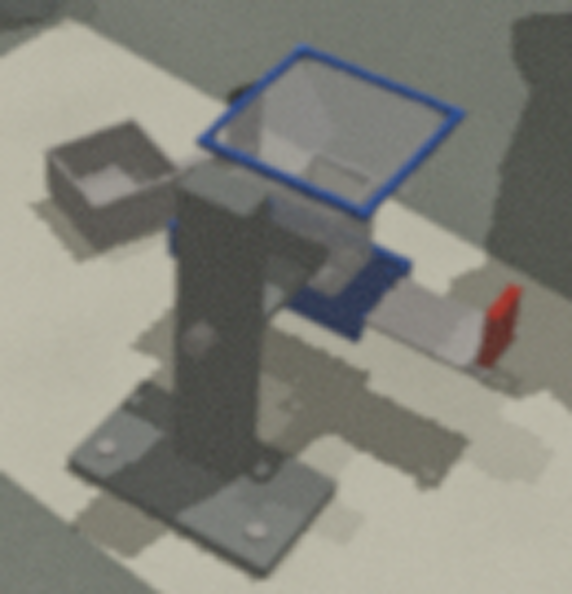

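```bash
cat > fit.py <<'E'
from h import *
from scipy.optimize import least_squares
def fit(obs,x0):
    # obs: (cam,uv,local xyz)
    def w(p,l):
        c,s=np.cos(p[2]),np.sin(p[2]);return np.array([p[0]+c*l[0]-s*l[1],p[1]+s*l[0]+c*l[1],l[2]])
    f=lambda p:np.concatenate([proj(c,w(p,l))-uv for c,uv,l in obs])
    r=least_squares(f,x0,loss='soft_l1'); return r.x,r.fun.reshape(-1,2)
E
python3 - <<'E'
from fit import *
T=lambda u,v:('top',np.array([245+(u+.0)/5,140+v/5]))
S=lambda u,v:('scene',np.array([280+u/4.4,160+v/4.4]))
h=.063
# top: image left=+y, up=+x
D=[(*T(147,232),(h,h,.215)),(*T(318,210),(h,-h,.215)),(*T(338,379),(-h,-h,.215)),(*T(171,402),(-h,h,.215)),
(*S(465,113),(-h,h,.215)),(*S(366,217),(h,h,.215)),(*S(200,140),(h,-h,.215)),(*S(304,45),(-h,-h,.215))]
p,r=fit(D,[.6,.02,0.1]);print('disp',p,np.round(r,1).tolist())
c,s=np.cos(p[2]),np.sin(p[2])
for n,uv in(('top',T(72,333)[1]),('top',T(96,333)[1])):
    q=ray(n,uv,.135);d=q[:2]-p[:2];print('handle local',c*d[0]+s*d[1],-s*d[0]+c*d[1])
for uv in (S(517,287)[1],S(503,290)[1]):
    q=ray('scene',uv,.135);d=q[:2]-p[:2];print('handle local s',c*d[0]+s*d[1],-s*d[0]+c*d[1])
g=.04
P=[(*T(498,280),(g,g,.05)),(*T(587,294),(g,-g,.05)),(*T(565,393),(-g,-g,.05)),(*T(473,365),(-g,g,.05)),
(*T(491,476),(-.12,0,.072)),(*S(47,155),(g,-g,.05)),(*S(132,120),(-g,-g,.05))]
p,r=fit(P,[.55,-.19,-.1]);print('pan',p,np.round(r,1).tolist())
c,s=np.cos(p[2]),np.sin(p[2]); print('grip',p[0]-.12*c,p[1]-.12*s)
E
```

```text
disp [0.57355111 0.02640965 0.12216273] [[-1.1, -0.6], [-0.6, -0.7], [-0.3, 0.3], [-1.7, 0.1], [0.2, -0.8], [-0.0, -0.8], [-1.2, -1.1], [-0.5, -0.9]]
handle local -0.00033518147230762046 0.13598251254746424
handle local -0.002644356772214451 0.11781511471835233
handle local s -0.014810928674835223 0.13642814294488861
handle local s -0.00701815670644286 0.13045647267784374
pan [ 0.55890651 -0.18875537 -0.26022108] [[-1.3, -1.7], [0.2, 0.5], [-0.4, 0.1], [-1.4, 0.6], [-0.2, 0.5], [-1.9, -1.0], [-1.1, -0.7]]
grip 0.44294653411831597 -0.15788006311689595
```

Request:
arm_command([
  [0.02, -0.05, 0.03, 0, 0, 0],
  [0.04, -0.105, 0.06, 0, 0, 0],
  [0.06, -0.16, 0.08, 0, 0, 0],
  [0.08, -0.215, 0.08, 0, 0, 0.05],
  [0.1, -0.27, 0.08, 0, 0, 0.1],
  [0.12, -0.325, 0.08, 0, 0, 0.15],
  [0.13, -0.38, 0.08, 0, 0, 0.19],
  [0.135, -0.435, 0.08, 0, 0, 0.19],
])

```text
clock: 2.2
position: [0.418, 0.1484, 0.3116]
ee_rot: [0.0, 0.13, 0.992, 0.0]
wrist_force: [0.2, 0.1, 0.9]
gripper_width: 0.085
```

```bash
python3 - <<'E'
from h import *
c=calibration('wrist');print(c)
E
```

```text
{'camera_matrix': array([[309.70691629,   0.        , 322.83337353],
       [  0.        , 309.70691629, 199.20888996],
       [  0.        ,   0.        ,   1.        ]]), 'T_tool_cam': array([[-3.04360111e-04, -9.50813010e-01, -3.09765278e-01,
         8.06068283e-02],
       [ 9.99999922e-01, -2.11860361e-04, -3.32253184e-04,
         4.19381339e-04],
       [ 2.50283667e-04, -3.09765355e-01,  9.50813001e-01,
        -1.42357950e-01],
       [ 0.00000000e+00,  0.00000000e+00,  0.00000000e+00,
         1.00000000e+00]])}
```

Request:
arm_command([
  [0, -0.05, 0, 0, 0, 0],
  [0, -0.1, 0, 0, 0, 0],
  [0.005, -0.15, 0, 0, 0, 0],
  [0.01, -0.2, 0, 0, 0, 0],
  [0.015, -0.25, -0.03, 0, 0, 0],
  [0.02, -0.29, -0.06, 0, 0, 0],
  [0.025, -0.306, -0.1, 0, 0, 0],
  [0.025, -0.306, -0.13, 0, 0, 0],
])

```text
clock: 3.2
position: [0.4423, -0.1573, 0.18]
ee_rot: [-0.0, 0.131, 0.991, -0.0]
wrist_force: [0.3, 1.0, -0.6]
gripper_width: 0.0853
```

```bash
cat >> h.py <<'E'
from scipy.spatial.transform import Rotation as Ro
def tool():
    s=state();q=s['ee_rot'];T=np.eye(4);T[:3,:3]=Ro.from_quat([q[1],q[2],q[3],q[0]]).as_matrix();T[:3,3]=s['position'];return T
def wray(T,uv,z):
    c=calibration('wrist');K=c['camera_matrix'];C=T@c['T_tool_cam']
    d=(np.array(uv)-[K[0,2],K[1,2]])/K[0,0];r=np.hypot(*d)
    v=np.r_[d/r*np.sin(r),np.cos(r)] if r>0 else np.r_[0,0,1.]
    v=C[:3,:3]@v;o=C[:3,3];return o+v*(z-o[2])/v[2]
def wproj(T,P):
    c=calibration('wrist');K=c['camera_matrix'];C=T@c['T_tool_cam']
    v=np.linalg.inv(C)@np.r_[P,1];v=v[:3];t=np.arctan2(np.hypot(v[0],v[1]),v[2]);e=v[:2]/np.hypot(v[0],v[1])
    return np.array([K[0,2],K[1,2]])+K[0,0]*t*e
E
python3 - <<'E'
from h import *
T=tool();np.save('T1.npy',T);im=snap('wrist','w1');print(T.round(3).tolist())
for p in [[.5589,-.1888,-.2602]]:
    c,s=np.cos(p[2]),np.sin(p[2])
    for l in [(.04,.04,.05),(.04,-.04,.05),(-.04,-.04,.05),(-.04,.04,.05)]+[(-.12+a,b,.072) for a in(-.014,.014) for b in(-.006,.006)]:
        q=wproj(T,[p[0]+c*l[0]-s*l[1],p[1]+s*l[0]+c*l[1],l[2]]);print(q.round(0));cv2.circle(im,tuple(int(round(x)) for x in q),2,(0,0,255),-1)
cv2.imwrite('pics/w1m.png',im)
E
```

```text
[[-0.966, 0.26, -0.0, 0.442], [0.26, 0.966, -0.0, -0.157], [0.0, -0.001, -1.0, 0.18], [0.0, 0.0, 0.0, 1.0]]
[358. 326.]
[288. 326.]
[283. 267.]
[362. 267.]
[315. 183.]
[329. 183.]
[315. 214.]
[329. 214.]
```

View pics/w1m.png

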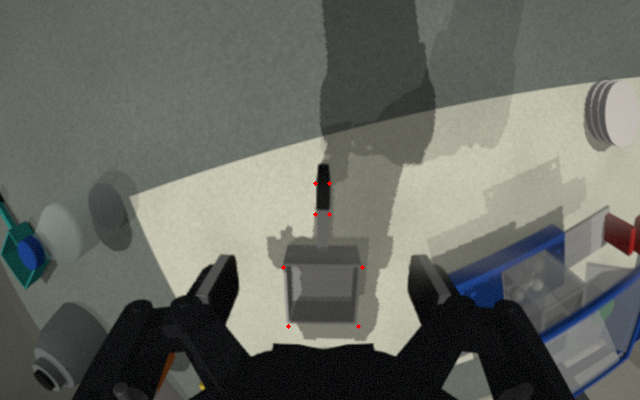

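The wrist view agrees with the fit: pan rim about (285–362, 265–325), grip plate about (318–329, 165–212). I'll tilt the tool slightly so its body leans away from the funnel, then descend.

Request:
arm_command([
  [0.001, 0, -0.02, -0.025, -0.097, 0],
  [0.0025, -0.001, -0.05, -0.051, -0.193, 0],
  [0.0025, -0.001, -0.08, -0.051, -0.193, 0],
  [0.0025, -0.001, -0.11, -0.051, -0.193, 0],
  [0.0025, -0.001, -0.13, -0.051, -0.193, 0],
  [0.0025, -0.001, -0.14, -0.051, -0.193, 0],
  [0.0025, -0.001, -0.147, -0.051, -0.193, 0],
  [0.0025, -0.001, -0.147, -0.051, -0.193, 0],
])

```text
clock: 4.25
position: [0.4453, -0.1566, 0.0345]
ee_rot: [0.099, 0.129, 0.987, -0.013]
wrist_force: [-0.2, -0.7, 0.0]
gripper_width: 0.0853
```

Request:
arm_command([
  [0, 0, 0, 0, 0, 0],
  [0, 0, 0, 0, 0, 0],
  [0, 0, 0, 0, 0, 0],
  [0, 0, 0, 0, 0, 0],
  [0, 0, 0, 0, 0, 0],
  [0, 0, 0, 0, 0, 0],
  [0, 0, 0, 0, 0, 0],
  [0, 0, 0, 0, 0, 0],
], grip=0.0)

```text
clock: 5.25
position: [0.4451, -0.1567, 0.0344]
ee_rot: [0.099, 0.129, 0.987, -0.013]
wrist_force: [-1.7, 0.6, 2.7]
gripper_width: 0.0113
```

```bash
python3 - <<'E'
from h import *
T=tool();print(T.round(4).tolist());im=snap('wrist','w2');snap('scene','s2')
print([(b['position'],b['confidence']) for b in boxes_of('wrist','pan')])
E
```

```text
[[-0.9472, 0.2569, 0.1919, 0.4451], [0.2519, 0.9664, -0.0507, -0.1567], [-0.1985, 0.0003, -0.9801, 0.0344], [0.0, 0.0, 0.0, 1.0]]
[([0.4009, -0.4165, 0.0362], 0.72), ([0.4275, -0.1561, 0.0502], 0.58)]
```

View pics/w2.png

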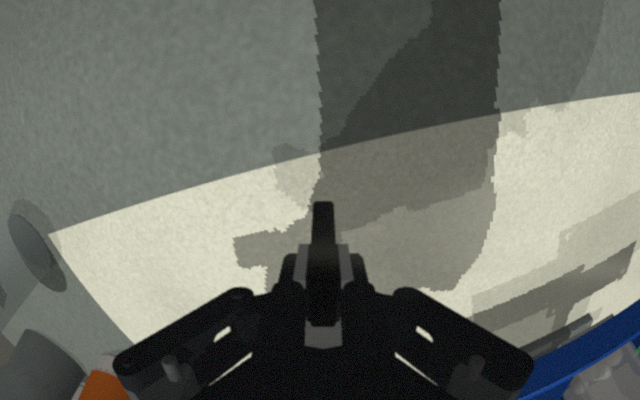

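Request:
arm_command([
  [0.0005, 0.008, 0, 0, 0, 0.02],
  [0.002, 0.03, 0, 0, 0, 0.07],
  [0.004, 0.06, 0, 0, 0, 0.14],
  [0.006, 0.09, 0, 0, 0, 0.21],
  [0.008, 0.12, 0, 0, 0, 0.28],
  [0.01, 0.145, 0, 0, 0, 0.34],
  [0.011, 0.162, 0, 0, 0, 0.37],
  [0.0114, 0.1687, 0, 0, 0, 0.382],
])

```text
clock: 6.4
position: [0.4567, 0.0131, 0.0344]
ee_rot: [0.1, -0.062, 0.993, 0.006]
wrist_force: [0.3, -2.8, 3.4]
gripper_width: 0.0116
```

```bash
python3 - <<'E'
from h import *
T=tool();print(state()['wrist_force'],T.round(4).tolist());im=snap('wrist','w3');a=snap('scene','s3');b=snap('top','t3')
z=np.hstack([cv2.resize(a[160:295,280:410],(400,415),interpolation=2),cv2.resize(b[140:255,235:345],(397,415),interpolation=2)])
cv2.imwrite('pics/z3.png',z)
print([(b['position'],b['confidence']) for b in boxes_of('top','pan')])
E
```

```text
[ 0.26915083 -2.81848167  3.37974822] [[-0.9725, -0.1239, 0.1972, 0.4567], [-0.1213, 0.9923, 0.025, 0.0131], [-0.1987, 0.0004, -0.9801, 0.0344], [0.0, 0.0, 0.0, 1.0]]
[([0.4119, -0.6849, 0.0176], 0.76), ([0.491, 0.0187, 0.0164], 0.59), ([0.4431, 0.2477, 0.037], 0.56), ([0.762, 0.243, 0.0609], 0.51)]
```

View pics/z3.png

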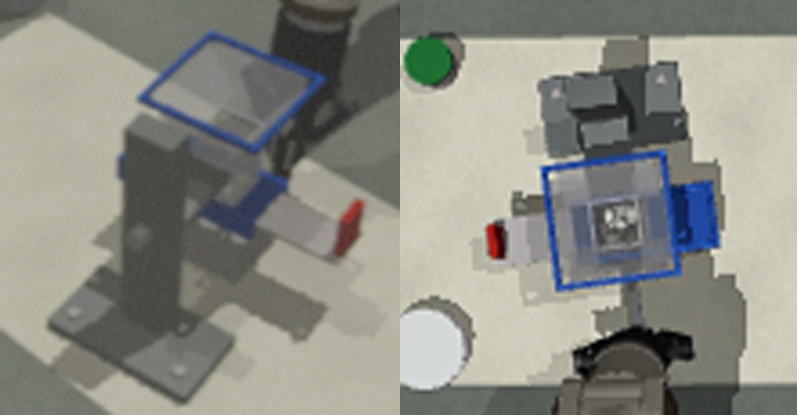

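View pics/w3.png

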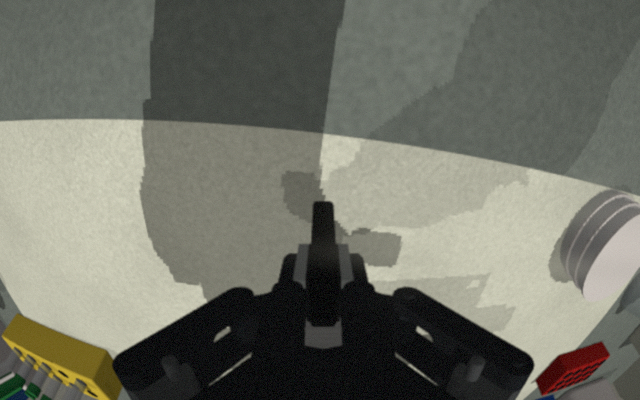

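Request:
arm_command([
  [0, -0.001, 0, 0, 0, 0],
  [0, -0.001, 0, 0, 0, 0],
  [0, -0.001, 0, 0, 0, 0],
  [0, -0.001, 0, 0, 0, 0],
  [-0.004, -0.001, 0.02, 0, 0, 0],
  [-0.012, -0.001, 0.06, 0, 0, 0],
  [-0.024, -0.002, 0.11, 0, 0, 0],
  [-0.034, -0.002, 0.16, 0, 0, 0],
], grip=0.06)

```text
clock: 7.6
position: [0.4215, 0.0099, 0.1956]
ee_rot: [0.099, -0.061, 0.993, 0.006]
wrist_force: [0.8, 0.5, 0.2]
gripper_width: 0.0601
```

```bash
python3 - <<'E'
from h import *
T=tool();np.save('T4.npy',T);im=snap('wrist','w4');print(T.round(4).tolist(),state()['gripper_width'])
p=[.5736,.0264,.122];c,s=np.cos(p[2]),np.sin(p[2])
for l in [(.04,.04,.05),(.04,-.04,.05),(-.04,-.04,.05),(-.04,.04,.05),(-.04,-.04,0),(-.04,.04,0)]+[(-.12+a,b,.072) for a in(-.014,.014) for b in(-.006,.006)]+[(-.134,-.006,.002),(-.134,.006,.002)]:
    q=wproj(T,[p[0]+c*l[0]-s*l[1],p[1]+s*l[0]+c*l[1],l[2]]);cv2.circle(im,tuple(int(round(x)) for x in q),1,(0,0,255),-1)
for l in [(-.063,.063,.215),(-.063,-.063,.215),(-.022,-.022,.068),(-.022,.022,.068),(-.036,.053,.074),(-.036,-.103,.074)]:
    q=wproj(T,[p[0]+c*l[0]-s*l[1],p[1]+s*l[0]+c*l[1],l[2]]);cv2.circle(im,tuple(int(round(x)) for x in q),1,(0,255,0),-1)
cv2.imwrite('pics/w4m.png',im)
z=im[120:400,170:470];cv2.imwrite('pics/w4z.png',cv2.resize(z,None,fx=2.1,fy=2.1,interpolation=2))
E
```

```text
[[-0.973, -0.1217, 0.196, 0.4215], [-0.1193, 0.9926, 0.0243, 0.0099], [-0.1975, 0.0003, -0.9803, 0.1956], [0.0, 0.0, 0.0, 1.0]] 0.05998821444290685
```

View pics/w4m.png

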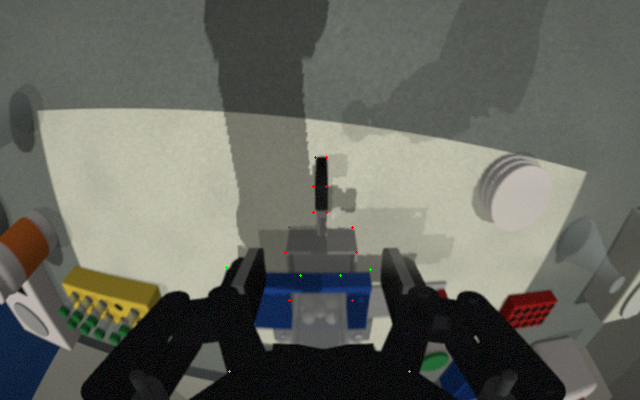

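View pics/w4z.png

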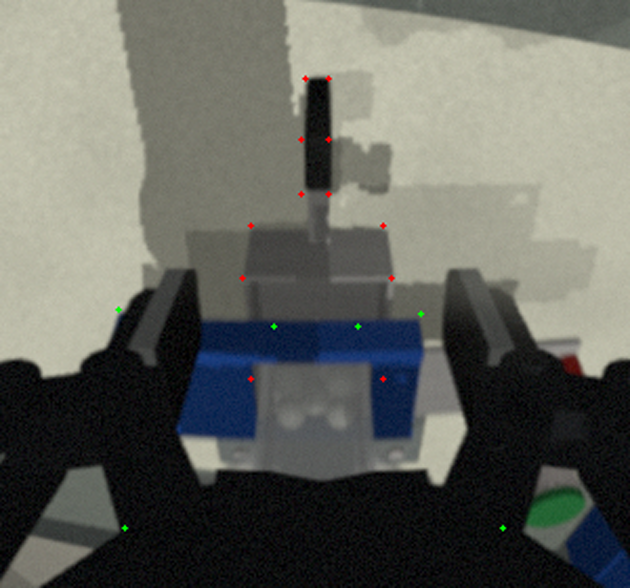

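Request:
arm_command([
  [0, 0.01, 0.03, -0.012, 0.1, 0],
  [0, 0.04, 0.06, -0.0243, 0.1985, 0],
  [0, 0.08, 0.065, -0.0243, 0.1985, 0],
  [0.01, 0.12, 0.065, -0.0243, 0.1985, 0],
  [0.04, 0.145, 0.065, -0.0243, 0.1985, 0],
  [0.06, 0.145, 0.065, -0.0243, 0.1985, 0],
  [0.07, 0.145, 0.065, -0.0243, 0.1985, 0],
  [0.07, 0.145, 0.065, -0.0243, 0.1985, 0],
])

```text
clock: 8.65
position: [0.4925, 0.1545, 0.2588]
ee_rot: [-0.001, -0.06, 0.998, 0.0]
wrist_force: [-0.3, 0.2, -0.5]
gripper_width: 0.0599
```

```bash
python3 - <<'E'
from h import *
T=tool();np.save('T5.npy',T);im=snap('wrist','w5');print(T.round(4).tolist(),state()['wrist_force'])
p=[.5736,.0264,.122];c,s=np.cos(p[2]),np.sin(p[2])
for l in [(a,.13+b,.135) for a in(-.018,.018) for b in(-.005,.005)]+[(-.018,.125,.085),(-.018,.135,.085)]+[(.063,.063,.215),(-.063,.063,.215),(-.063,-.063,.215)]+[(-.036,.053,.074),(-.036,-.103,.074)]+[(-.134,-.006,.072),(-.134,.006,.072),(-.134,-.006,.002),(-.134,.006,.002)]:
    q=wproj(T,[p[0]+c*l[0]-s*l[1],p[1]+s*l[0]+c*l[1],l[2]]);print(l,q.round(0));cv2.circle(im,tuple(int(round(x)) for x in q),1,(0,255,0),-1)
cv2.imwrite('pics/w5m.png',im)
print([(b['position'],b['confidence']) for b in boxes_of('wrist','gate_handle')])
E
```

```text
[[-0.9927, -0.1207, -0.0014, 0.4925], [-0.1207, 0.9927, -0.0, 0.1545], [0.0014, 0.0002, -1.0, 0.2588], [0.0, 0.0, 0.0, 1.0]] [0.60016477 0.17451779 0.10530254]
(-0.018, 0.125, 0.135) [309. 240.]
(-0.018, 0.135, 0.135) [320. 240.]
(0.018, 0.125, 0.135) [310. 272.]
(0.018, 0.135, 0.135) [320. 272.]
(-0.018, 0.125, 0.085) [311. 221.]
(-0.018, 0.135, 0.085) [320. 221.]
(0.063, 0.063, 0.215) [238. 359.]
(-0.063, 0.063, 0.215) [214. 230.]
(-0.063, -0.063, 0.215) [ 81. 224.]
(-0.036, 0.053, 0.074) [248. 202.]
(-0.036, -0.103, 0.074) [134. 202.]
(-0.134, -0.006, 0.072) [194. 118.]
(-0.134, 0.006, 0.072) [203. 117.]
(-0.134, -0.006, 0.002) [214. 114.]
(-0.134, 0.006, 0.002) [223. 114.]
[([0.5612, 0.1292, 0.0913], 0.85), ([0.6052, -0.4374, 0.0357], 0.47)]
```

View pics/w5m.png

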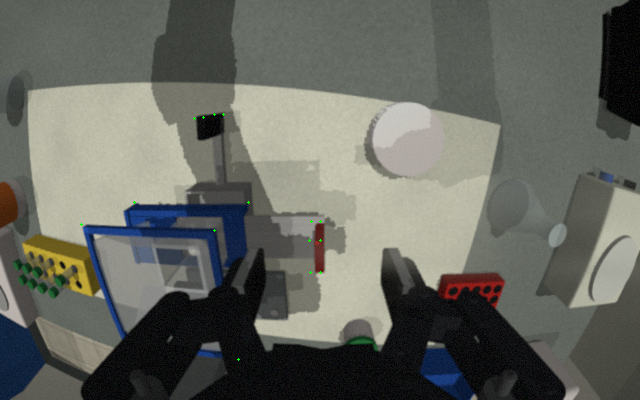

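```bash
python3 - <<'E'
from h import *
im=cv2.imread('pics/w5.png');T=np.load('T5.npy')
m=((im[...,2]>70)&(im[...,1]<.5*im[...,2])&(im[...,0]<.6*im[...,2]));m[:, :295]=0;m[:,345:]=0;m[:200]=0;m[300:]=0
ys,xs=np.nonzero(m)
for v in range(ys.min(),ys.max()+1,4):
    r=xs[ys==v];print(v,r.min(),r.max(),im[v,(r.min()+r.max())//2].tolist())
cv2.imwrite('pics/w5z.png',cv2.resize(im[190:300,280:370],None,fx=5.4,fy=5.4,interpolation=2))
E
```

```text
224 318 322 [30, 34, 81]
228 316 322 [26, 31, 84]
232 316 322 [24, 28, 84]
236 315 322 [30, 32, 87]
240 315 322 [29, 32, 86]
244 315 322 [41, 48, 123]
248 316 322 [43, 50, 101]
252 316 321 [47, 52, 101]
256 316 322 [49, 53, 103]
260 316 322 [39, 42, 97]
264 316 322 [27, 33, 95]
268 316 322 [26, 28, 93]
```

View pics/w5z.png

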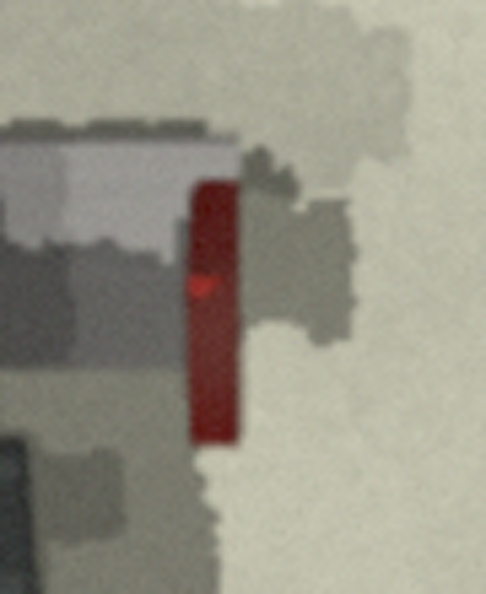

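Request:
arm_command([
  [0.02, 0.002, 0, 0, 0, 0],
  [0.045, 0.004, 0, 0, 0, 0],
  [0.0658, 0.0051, -0.01, 0, 0, 0],
  [0.0658, 0.0051, -0.05, 0, 0, 0],
  [0.0658, 0.0051, -0.09, 0, 0, 0],
  [0.0658, 0.0051, -0.125, 0, 0, 0],
  [0.0658, 0.0051, -0.15, 0, 0, 0],
  [0.0658, 0.0051, -0.16, 0, 0, 0],
])

```text
clock: 9.75
position: [0.5566, 0.1597, 0.098]
ee_rot: [-0.002, -0.061, 0.998, -0.0]
wrist_force: [-0.6, -0.1, 0.2]
gripper_width: 0.06
```

```bash
python3 - <<'E'
from h import *
for i in range(4): print(state()['wrist_force'].round(2));im=snap('wrist','w6')
T=tool();print(T.round(4)[:3,3]);b=snap('scene','s6')
cv2.imwrite('pics/z6.png',np.hstack([cv2.resize(b[150:300,280:430],(400,400),interpolation=2),cv2.resize(im[100:350,195:445],(400,400),interpolation=2)]))
E
```

```text
[-0.63 -0.06  0.19]
[-0.78  1.59 -0.63]
[-0.55  0.6   0.46]
[0.37 0.67 0.6 ]
[0.5588 0.1603 0.1003]
```

View pics/z6.png

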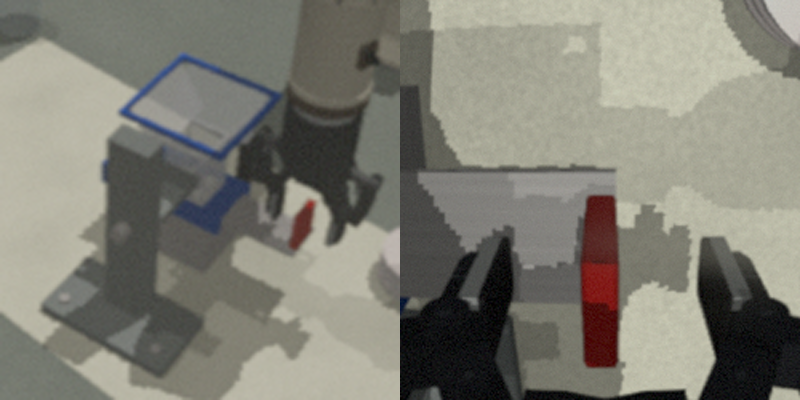

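The handle stands between the open fingers, nearly centred, so I'll close on it.

Request:
arm_command([
  [0, 0, 0, 0, 0, 0],
  [0, 0, 0, 0, 0, 0],
  [0, 0, 0, 0, 0, 0],
  [0, 0, 0, 0, 0, 0],
  [0, 0, 0, 0, 0, 0],
  [0, 0, 0, 0, 0, 0],
  [0, 0, 0, 0, 0, 0],
  [0, 0, 0, 0, 0, 0],
], grip=0.0)

```text
clock: 11.0
position: [0.5586, 0.1601, 0.0998]
ee_rot: [0.0, -0.061, 0.998, 0.0]
wrist_force: [-1.2, -0.1, 5.3]
gripper_width: 0.0091
```

```bash
python3 - <<'E'
from h import *
for i in range(3): print(state()['wrist_force'].round(2));im=snap('wrist','w7')
T=tool();print(T.round(4)[:3,3])
cv2.imwrite('pics/z7.png',im[100:400,160:480])
E
```

```text
[-1.23 -0.09  5.33]
[-2.37 -0.91  6.41]
[-1.77 -1.    6.17]
[0.5586 0.1601 0.0998]
```

View pics/z7.png

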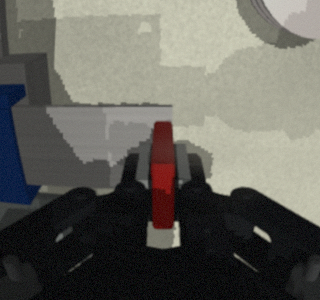

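Request:
arm_command([
  [-0.001, 0.008, 0, 0, 0, 0],
  [-0.002, 0.017, 0, 0, 0, 0],
  [-0.0033, 0.027, 0, 0, 0, 0],
  [-0.0045, 0.037, 0, 0, 0, 0],
  [-0.0057, 0.0467, 0, 0, 0, 0],
  [-0.0069, 0.0566, 0, 0, 0, 0],
  [-0.008, 0.0655, 0, 0, 0, 0],
  [-0.0085, 0.0695, 0, 0, 0, 0],
])

```text
clock: 12.15
position: [0.5497, 0.2293, 0.0997]
ee_rot: [-0.0, -0.061, 0.998, -0.0]
wrist_force: [-1.6, -3.6, 6.7]
gripper_width: 0.0092
```

```bash
python3 - <<'E'
from h import *
for i in range(3): print(state()['wrist_force'].round(2),state()['position'].round(4));im=snap('wrist','w8')
b=snap('top','t8')
cv2.imwrite('pics/z8.png',cv2.resize(b[150:260,230:340],(500,500),interpolation=2))
E
```

```text
[-1.57 -3.59  6.73] [0.5497 0.2293 0.0997]
[-1.27 -1.8   6.29] [0.5497 0.2298 0.0997]
[-1.89 -0.9   5.2 ] [0.5497 0.2298 0.0997]
```

View pics/z8.png

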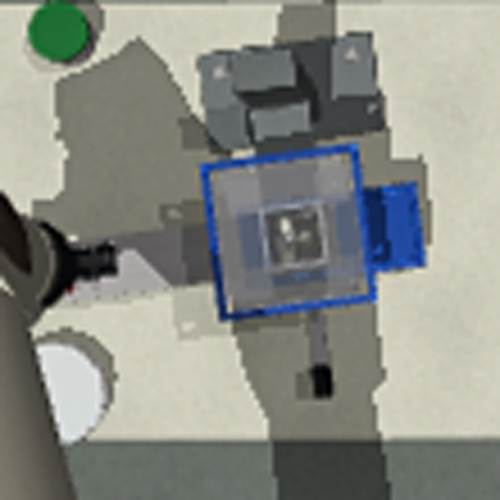

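View pics/w8.png

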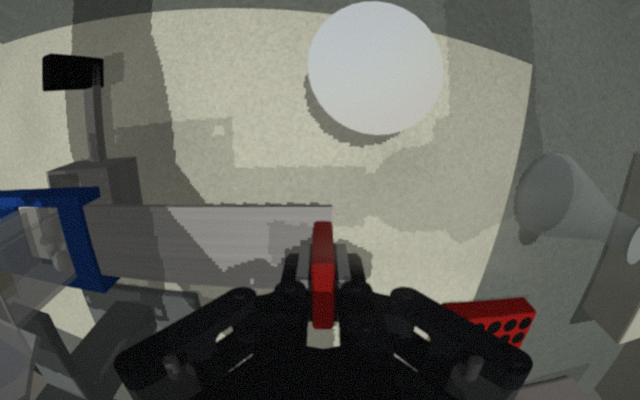

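Request:
arm_command([
  [-0.0001, 0.0006, 0, 0, 0, 0],
  [-0.0001, 0.0012, 0, 0, 0, 0],
  [-0.0002, 0.0018, 0, 0, 0, 0],
  [-0.0003, 0.0024, 0, 0, 0, 0],
  [-0.0004, 0.003, 0, 0, 0, 0],
  [-0.0005, 0.0037, 0, 0, 0, 0],
  [-0.0005, 0.0043, 0, 0, 0, 0],
  [-0.0006, 0.005, 0, 0, 0, 0],
])

```text
clock: 13.35
position: [0.5492, 0.2336, 0.0997]
ee_rot: [-0.0, -0.061, 0.998, -0.0]
wrist_force: [-2.5, -3.4, 6.3]
gripper_width: 0.0091
```

Request:
arm_command([
  [-0.0001, 0.0005, 0, 0, 0, 0],
  [-0.0001, 0.001, 0, 0, 0, 0],
  [-0.0002, 0.0015, 0, 0, 0, 0],
  [-0.0003, 0.002, 0, 0, 0, 0],
  [-0.0004, 0.0025, 0, 0, 0, 0],
  [-0.0004, 0.003, 0, 0, 0, 0],
  [-0.0005, 0.0035, 0, 0, 0, 0],
  [-0.0005, 0.004, 0, 0, 0, 0],
])

```text
clock: 14.35
position: [0.5487, 0.2376, 0.0997]
ee_rot: [-0.0, -0.061, 0.998, -0.0]
wrist_force: [-2.3, -2.6, 7.8]
gripper_width: 0.0094
```

Request:
arm_command([
  [-0.0001, 0.0005, 0, 0, 0, 0],
  [-0.0001, 0.001, 0, 0, 0, 0],
  [-0.0002, 0.0015, 0, 0, 0, 0],
  [-0.0003, 0.002, 0, 0, 0, 0],
  [-0.0004, 0.0025, 0, 0, 0, 0],
  [-0.0004, 0.003, 0, 0, 0, 0],
  [-0.0005, 0.0035, 0, 0, 0, 0],
  [-0.0005, 0.004, 0, 0, 0, 0],
])

```text
clock: 15.35
position: [0.5482, 0.2417, 0.0997]
ee_rot: [-0.0, -0.061, 0.998, -0.0]
wrist_force: [-1.9, -3.7, 6.4]
gripper_width: 0.0095
```

Request:
arm_command([
  [-0.0001, 0.0005, 0, 0, 0, 0],
  [-0.0001, 0.001, 0, 0, 0, 0],
  [-0.0002, 0.0015, 0, 0, 0, 0],
  [-0.0003, 0.002, 0, 0, 0, 0],
  [-0.0004, 0.0025, 0, 0, 0, 0],
  [-0.0004, 0.003, 0, 0, 0, 0],
  [-0.0005, 0.0035, 0, 0, 0, 0],
  [-0.0005, 0.004, 0, 0, 0, 0],
])

```text
clock: 16.35
position: [0.5477, 0.2457, 0.0997]
ee_rot: [-0.0, -0.061, 0.998, -0.0]
wrist_force: [-2.4, -2.4, 7.1]
gripper_width: 0.0093
```

Request:
arm_command([
  [-0.0001, 0.0005, 0, 0, 0, 0],
  [-0.0001, 0.001, 0, 0, 0, 0],
  [-0.0002, 0.0015, 0, 0, 0, 0],
  [-0.0003, 0.002, 0, 0, 0, 0],
  [-0.0004, 0.0025, 0, 0, 0, 0],
  [-0.0004, 0.003, 0, 0, 0, 0],
  [-0.0005, 0.0035, 0, 0, 0, 0],
  [-0.0005, 0.004, 0, 0, 0, 0],
])

```text
clock: 17.35
position: [0.5471, 0.2497, 0.0997]
ee_rot: [-0.0, -0.061, 0.998, -0.0]
wrist_force: [-2.2, -2.7, 7.6]
gripper_width: 0.0095
```

Request:
arm_command([
  [-0.0001, 0.0005, 0, 0, 0, 0],
  [-0.0001, 0.001, 0, 0, 0, 0],
  [-0.0002, 0.0015, 0, 0, 0, 0],
  [-0.0003, 0.002, 0, 0, 0, 0],
  [-0.0004, 0.0025, 0, 0, 0, 0],
  [-0.0004, 0.003, 0, 0, 0, 0],
  [-0.0005, 0.0035, 0, 0, 0, 0],
  [-0.0005, 0.004, 0, 0, 0, 0],
])

```text
clock: 18.35
position: [0.5469, 0.2519, 0.0996]
ee_rot: [-0.001, -0.06, 0.998, -0.001]
wrist_force: [-2.3, -7.9, 8.0]
gripper_width: 0.0091
```

The force has jumped and the TCP is lagging, so this is contact. I'll go in a little more, slowly.

Request:
arm_command([
  [-0.0001, 0.0005, 0, 0, 0, 0],
  [-0.0001, 0.001, 0, 0, 0, 0],
  [-0.0002, 0.0015, 0, 0, 0, 0],
  [-0.0003, 0.002, 0, 0, 0, 0],
  [-0.0003, 0.0025, 0, 0, 0, 0],
  [-0.0003, 0.0025, 0, 0, 0, 0],
  [-0.0003, 0.0025, 0, 0, 0, 0],
  [-0.0003, 0.0025, 0, 0, 0, 0],
])

```text
clock: 19.35
position: [0.5466, 0.2537, 0.0995]
ee_rot: [-0.001, -0.06, 0.998, -0.002]
wrist_force: [-1.9, -8.7, 8.3]
gripper_width: 0.0091
```

```bash
python3 - <<'E'
from h import *
for i in range(4): print(state()['wrist_force'].round(2),state()['position'].round(4));im=snap('wrist','w9')
E
```

```text
[-1.87 -8.66  8.27] [0.5466 0.2537 0.0995]
[-2.55 -7.91  7.75] [0.5467 0.2538 0.0996]
[-1.82 -8.15  7.78] [0.5466 0.2537 0.0996]
[-2.61 -6.95  8.82] [0.5467 0.2537 0.0996]
```

Request:
arm_command([
  [-0.0001, 0.0005, 0, 0, 0, 0],
  [-0.0001, 0.001, 0, 0, 0, 0],
  [-0.0002, 0.0015, 0, 0, 0, 0],
  [-0.0003, 0.002, 0, 0, 0, 0],
  [-0.0003, 0.0025, 0, 0, 0, 0],
  [-0.0003, 0.003, 0, 0, 0, 0],
  [-0.0003, 0.003, 0, 0, 0, 0],
  [-0.0003, 0.003, 0, 0, 0, 0],
])

```text
clock: 20.55
position: [0.5464, 0.256, 0.0995]
ee_rot: [-0.001, -0.06, 0.998, -0.002]
wrist_force: [-2.8, -10.0, 9.5]
gripper_width: 0.0092
```

```bash
python3 - <<'E'
from h import *
for i in range(5): print(state()['wrist_force'].round(2),state()['position'].round(4));im=snap('wrist','w10')
b=snap('top','t10')
cv2.imwrite('pics/z10.png',cv2.resize(b[150:260,230:340],(500,500),interpolation=2))
E
```

```text
[-2.81 -9.99  9.54] [0.5464 0.256  0.0995]
[-2.55 -9.87  8.92] [0.5463 0.256  0.0995]
[-2.02 -9.41  9.1 ] [0.5464 0.256  0.0995]
[-1.95 -9.6   8.39] [0.5464 0.256  0.0995]
[-2.49 -9.04  8.32] [0.5464 0.256  0.0995]
```

View pics/z10.png

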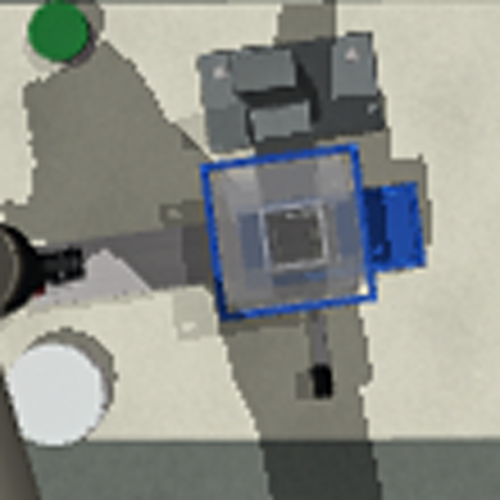

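View pics/w10.png

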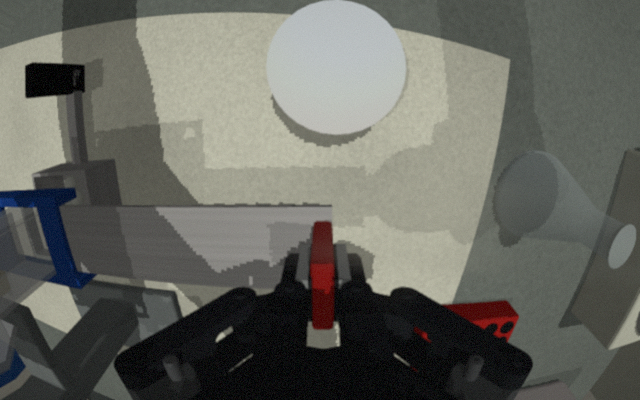

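Request:
arm_command([
  [0, 0, 0, 0, 0, 0],
  [0, 0, 0, 0, 0, 0],
  [0, 0, 0, 0, 0, 0],
  [0, 0, 0, 0, 0, 0],
  [0, 0, 0, 0, 0, 0],
  [0, 0, 0, 0, 0, 0],
  [0, 0, 0, 0, 0, 0],
  [0, 0, 0, 0, 0, 0],
])

```text
clock: 21.85
position: [0.5464, 0.256, 0.0995]
ee_rot: [-0.001, -0.06, 0.998, -0.002]
wrist_force: [-2.1, -9.2, 9.2]
gripper_width: 0.0091
```

Request:
arm_command([
  [0, 0, 0, 0, 0, 0],
  [0, 0, 0, 0, 0, 0],
  [0, 0, 0, 0, 0, 0],
  [0, 0, 0, 0, 0, 0],
  [0, 0, 0, 0, 0, 0],
  [0, 0, 0, 0, 0, 0],
  [0, 0, 0, 0, 0, 0],
  [0, 0, 0, 0, 0, 0],
], grip=0.06)

```text
clock: 22.85
position: [0.5461, 0.2602, 0.0993]
ee_rot: [-0.0, -0.061, 0.998, 0.0]
wrist_force: [-0.2, 0.3, 0.3]
gripper_width: 0.0599
```

```bash
python3 - <<'E'
from h import *
print(state()['wrist_force'].round(2),state()['position'].round(4));im=snap('wrist','w11')
E
```

```text
[-0.23  0.34  0.28] [0.5461 0.2602 0.0993]
```

View pics/w11.png

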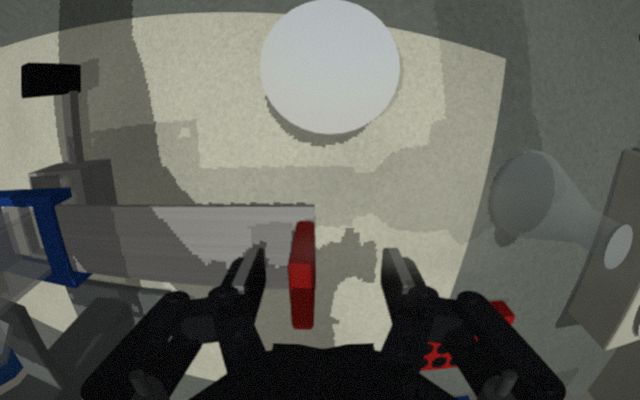

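The handle sits free between the fingers and has sprung back. I'll raise straight up and retreat toward the robot to look at the pan.

Request:
arm_command([
  [0, -0.003, 0.01, 0, 0, 0],
  [0, -0.003, 0.03, 0, 0, 0],
  [0, -0.003, 0.06, 0, 0, 0],
  [0, -0.003, 0.1, 0, 0, 0],
  [0, -0.003, 0.15, 0, 0, 0],
  [0, 0, 0.19, 0, 0, 0],
  [-0.03, 0, 0.2, 0, 0, 0],
  [-0.06, -0.01, 0.2, 0, 0, 0],
])

```text
clock: 23.9
position: [0.486, 0.251, 0.3015]
ee_rot: [0.001, -0.061, 0.998, 0.001]
wrist_force: [-0.9, 1.0, -0.1]
gripper_width: 0.0597
```

Request:
arm_command([
  [-0.02, -0.05, 0, 0, 0, 0],
  [-0.04, -0.1, 0, 0, 0, 0],
  [-0.06, -0.15, 0, 0, 0, 0],
  [-0.08, -0.2, -0.02, 0, 0, 0],
  [-0.085, -0.23, -0.05, 0, 0, 0],
  [-0.085, -0.235, -0.07, 0, 0, 0],
  [-0.085, -0.235, -0.07, 0, 0, 0],
  [-0.085, -0.235, -0.07, 0, 0, 0],
])

```text
clock: 24.9
position: [0.4018, 0.0157, 0.2304]
ee_rot: [0.001, -0.061, 0.998, 0.0]
wrist_force: [1.0, -0.0, -0.0]
gripper_width: 0.0599
```

```bash
python3 - <<'E'
from h import *
print(tool().round(3)[:3,3]);im=snap('wrist','w12');snap('scene','s12');b=snap('top','t12')
for i in range(2):print([(x['position'].round(3) if hasattr(x['position'],'round') else x['position'],round(x['confidence'],2)) for x in boxes_of(('wrist','scene')[i],'ball0')])
z=cv2.imread('pics/s12.png')
cv2.imwrite('pics/z12.png',np.hstack([cv2.resize(z[150:300,280:430],(400,400),interpolation=2),cv2.resize(b[150:260,230:340],(400,400),interpolation=2)]))
E
```

```text
[0.402 0.016 0.23 ]
[([0.5611, 0.0164, 0.0199], 0.56), ([0.5758, 0.0059, 0.0251], 0.52)]
[([0.6948, 0.04, 0.1424], 0.4)]
```

View pics/w12.png

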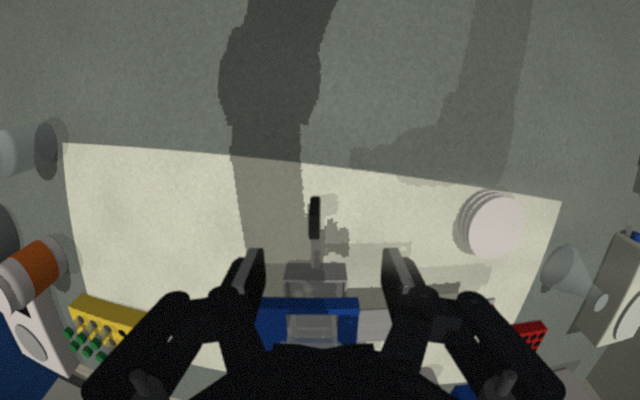

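View pics/z12.png

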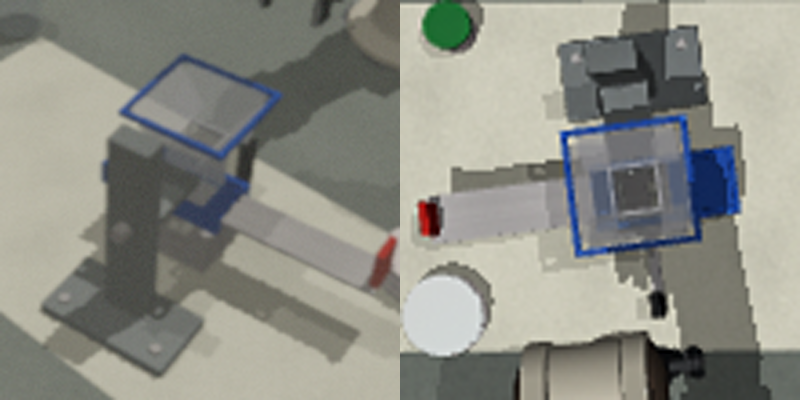

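```bash
python3 - <<'E'
import cv2,numpy as np
a=cv2.imread('pics/w12.png')[250:350,240:400];b=cv2.imread('pics/t12.png')[185:220,275:315]
cv2.imwrite('pics/z13.png',np.hstack([cv2.resize(a,(480,300),interpolation=2),cv2.resize(b,(320,300),interpolation=2)]))
E
```

```text
(no output)
```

View pics/z13.png

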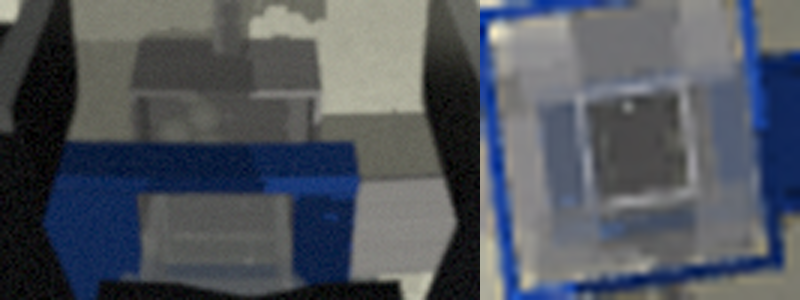

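Request:
arm_command([
  [0, 0, -0.01, 0.01, -0.1, 0],
  [0, 0, -0.02, 0.0243, -0.2, 0],
  [0, 0, -0.03, 0.036, -0.3, 0],
  [0, 0, -0.04, 0.048, -0.4, 0],
  [0, 0, -0.04, 0.048, -0.4, 0],
  [0, 0, -0.04, 0.048, -0.4, 0],
  [0, 0, -0.04, 0.048, -0.4, 0],
  [0, 0, -0.04, 0.048, -0.4, 0],
])

```text
clock: 26.15
position: [0.4091, 0.0205, 0.2151]
ee_rot: [0.197, -0.064, 0.978, 0.018]
wrist_force: [-0.3, -0.3, 0.8]
gripper_width: 0.0598
```

```bash
python3 - <<'E'
from h import *
print(tool().round(3)[:3,3]);a=snap('wrist','w14')
print([(np.round(x['position'],3),round(x['confidence'],2)) for x in boxes_of('wrist','ball0')])
cv2.imwrite('pics/z14.png',cv2.resize(a[220:380,200:440],(780,520),interpolation=2))
E
```

```text
[0.409 0.021 0.215]
[(array([0.567, 0.019, 0.023]), 0.59), (array([0.533, 0.02 , 0.03 ]), 0.44), (array([0.597, 0.012, 0.017]), 0.37)]
```

View pics/z14.png

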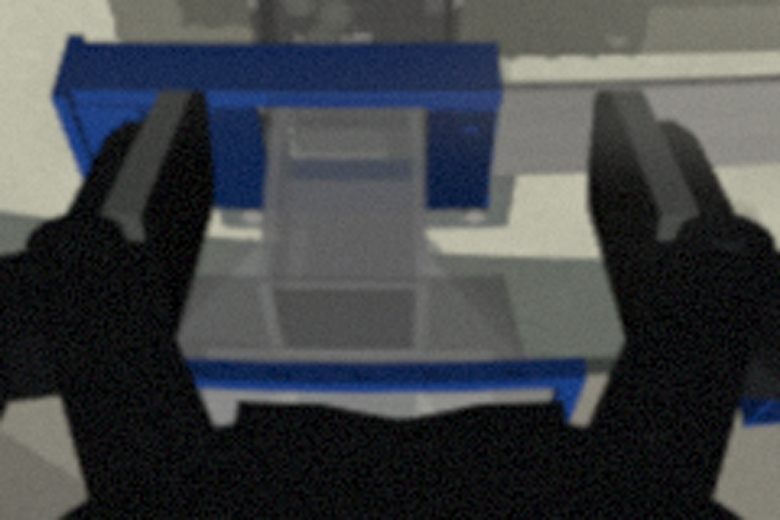

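Balls are starting to show inside the pan near its rim. I'll crop that part of the picture.

```bash
python3 - <<'E'
from h import *
a=cv2.imread('pics/w14.png')
c=a[180:240,260:360].astype(float)*1.8
cv2.imwrite('pics/z15.png',cv2.resize(np.clip(c,0,255).astype('uint8'),(790,474),interpolation=2))
E
```

```text
(no output)
```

View pics/z15.png

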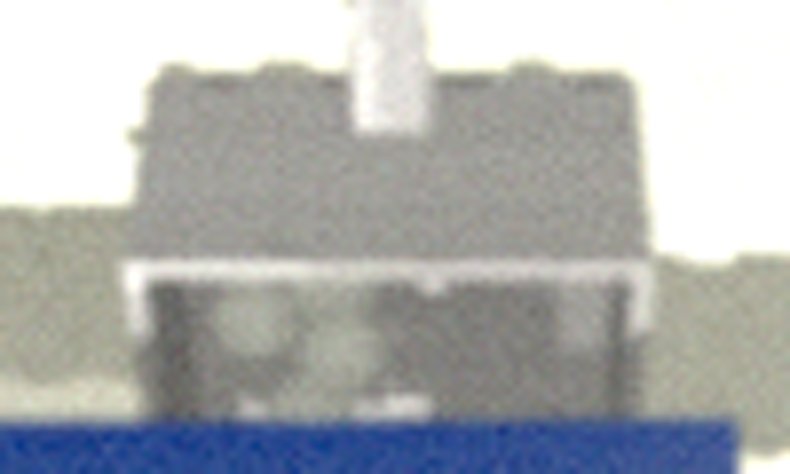

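View pics/w14.png

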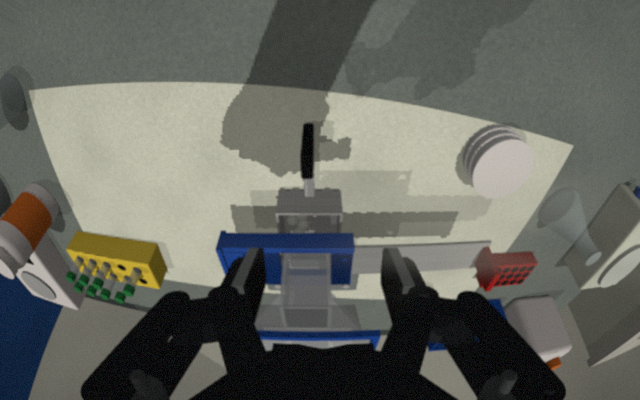

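```bash
python3 - <<'E'
from h import *
a=read_camera('scene')
for n in ['yellow_rack','red_rack','blue_cap_bottle','white_bottle','flask','dishes','stopper_pot']:
    b=boxes_of('scene',n); print(n,b and np.round(b[0]['position'],3).tolist())
print(finish_job(),state()['clock'])
E
```

```text
yellow_rack [0.744, -0.3, 0.051]
red_rack [0.681, 0.42, 0.031]
blue_cap_bottle [0.421, -0.431, 0.08]
white_bottle [0.633, -0.448, 0.107]
flask [0.534, 0.453, 0.049]
dishes [0.458, 0.259, 0.041]
stopper_pot []
the job is handed in; nothing more can be done
the job is handed in; nothing more can be done
```

The pan is under the chute, the gate is open, and the job is handed in at about 26.5 s of the 64 s allowed. Two of the five balls were clearly seen in the pan; I could not count all five there.

- **Pan:** I slid it under the chute by its grip, aligned with the dispenser, and let go. The wrist picture put its centre within about 3 mm of the chute axis.
- **Gate:** I drew it about 92 mm in small steps until the pull rose from about 3 N to 8 N. I then pressed it at about 9–10 N for roughly 1.5 s and let go. From how far the handle sprang back, I estimate the stop was compressed about 4–5 mm. The gate stayed open.
- **Balls:** The chute showed empty, and no balls were visible on the bench in the top or wrist pictures. The guide hides most of the pan, so only two balls showed clearly. The detector reported up to three, all with low confidence.
- **Other things on the bench:** Six of the seven were within about 6 mm of where the detector first put them. The stopper pot was missed in that last check, but the earlier top picture showed it still standing, and the arm never went near it.

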